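# Join the two halves of a split casting mould with its hinge pin

### The job

Put the split casting mould together: slide the loose half up to the fixed half, over its dowels, until the faces meet and the hinge knuckles are in line, then take the hinge pin out of the rack and push it down through all three knuckles until its head sits on the top one. Ease both in with light hand pressure, never forcing or ramming anything, leave the mould closed, and do not disturb the glassware and bottles around it.

Things in the scene. Friction and masses are not known exactly. Their poses are not given: they have to be found in the camera images.
- mould_fixed: Fixed half of an aluminium split casting mould on a dark base plate, both fixed. Plate: 8 mm thick, x -112 to 44, y -105 to 85 mm. Origin: on the plate's top (8 mm above the bench), at the middle of the parting face. 110 mm long (y -55 to 55), 22 thick (x 0 to 22), 45 high, 3 open-topped cavities. Parting face: plane x = 0, looking to -x. Hinge axis: x = 0, y = -68 mm.
- dowel (a point): Nose tip of one of the fixed half's two steel dowels: 6 mm thick, round-nosed, standing 9 mm out of the parting face to -x, 22 mm above the bench, at y = +45 mm (this one) and y = -45 mm of the fixed half. Axes as mould_fixed.
- top_knuckle (a point): Centre of the upper mouth of the fixed half's upper hinge knuckle, 53 mm above the bench: steel barrel 21 mm across, 13 mm high, 9.6 mm bore. A rubber-tipped spring plunger in its -y side, 6.5 mm below the mouth, presses the pin towards +y: from there on the pin moves only under a steady push of about 8 to 14 N, all the way home, and stays where it is left. Axes as mould_fixed.
- low_knuckle (a point): Centre of the upper mouth of the fixed half's lower knuckle, straight below top_knuckle (18.5 mm above the bench, barrel 21 mm across, 10.5 mm high, 9.6 mm bore). Axes as mould_fixed.
- mould_loose: Loose half of the mould, about 0.4 kg, standing on the base plate 3 to 6 cm to the -x side of the fixed half, a little askew; it slides on the plate (1 to 4 N). Origin: in its underside, middle of its parting face. 110 mm long (y -55 to 55), 22 thick (x -22 to 0), 45 high. Mould closed: its origin and axes coincide with the fixed half's.
- dowel_slot (a point): Mouth, in the parting face, of one of the two slots that take the dowels: 8 mm wide, 12 mm high (8 to 20 mm above the half's underside), 11 mm deep, at y = +45 mm (this one) and y = -45 mm of the loose half. Axes as mould_loose.
- middle_knuckle (a point): Centre of the upper mouth of the loose half's hinge knuckle: barrel 21 mm across, 18.5 mm high (12 to 30.5 mm above the half's underside), 9.6 mm bore, at x = 0, y = -68 mm of the loose half. It slides in between the fixed knuckles with 1.5 mm of room above and below, so the half must stay down on the plate. In line: 14.5 mm straight below top_knuckle. Axes as mould_loose.
- grip_tab (a point): Centre of the blue grip tab on top of the loose half: 11 mm thick (x), 34 mm long (y), 30 mm high; its top is 75 mm above the half's underside (83 above the bench). At x = -16.5, y = 0 mm of the loose half; the half's flat top, 53 mm above the bench, lies 15 mm below this point. Axes as mould_loose.
- hinge_pin: Hinge pin, 50 g: steel shank 8 mm across, 43 mm long, its lowest 4 mm tapered to a 5.6 mm flat nose; on it a red knurled head 16 mm across, 22 mm high. It starts upright in the rack, its head's underside resting on the rack's top, 55 mm above the bench, with 0.9 mm of play round the shank. Origin: centre of the nose tip; z runs up the pin to the head.
- pin_collar (a point): On the pin's axis in the underside of its head, 43 mm above the nose tip; the head reaches 22 mm above this point. Home: this point at top_knuckle.
- pin_rack: White plastic tube rack fixed to the bench, 62 x 130 x 55 mm (x, y, z). Origin: centre of its underside. The pin stands at x = 0, y = -32 mm; four small capped tubes, fixed in the rack, stand 6 mm proud of its top at y = +8 mm and beyond.
- beaker: Bystander: glass beaker, 68 mm across, 90 mm high. Origin: centre of its underside.
- wash_bottle: Bystander: white bottle with a red cap, 60 mm across, 150 mm high. Origin: centre of its underside.
- specimen_jar: Bystander: amber jar with a white lid, 52 mm across, 65 mm high. Origin: centre of its underside.
- petri_dish: Bystander: covered petri dish, 93 mm across, 15 mm high. Origin: centre of its underside.

How it is judged:
On the way, in this order (a step that is already met when the one before it is completed fails the run):
1. the loose half is closed onto the fixed half, knuckles in line (horizontal distance between middle_knuckle and top_knuckle below 0.0025 m and angle between the x axis of mould_loose and the x axis of mould_fixed, either way round below 0.025 rad and z of mould_loose in the frame of mould_fixed below 0.002 m), for 0.2 s.
2. the pin is through all three knuckles with its head on the top one (z of pin_collar in the frame of top_knuckle below 0.0015 m and horizontal distance between pin_collar and top_knuckle below 0.003 m and angle between the z axis of hinge_pin and the z axis of mould_fixed, either way round below 0.06 rad), for 0.2 s.
At the end, for the whole second after the job is handed in: Pin upright (0.06 rad) in all three knuckles, underside of its head at most 1.5 mm above the top knuckle and within 3 mm of its axis; mould closed: loose knuckle within 2.5 mm of the axis, halves parallel to 0.025 rad, loose half down on the plate (2 mm); pin and half at rest (all of step 1 and all of step 2 and linear speed of each of hinge_pin, mould_loose below 0.01 m/s); the robot touches nothing.
It fails at once if the pin is forced: more than 35 N between the pin and the fixed half, side load and push added together (contact force between hinge_pin and mould_fixed above 35 N).
It fails at once if the mould is rammed shut: more than 25 N between the two halves (contact force between mould_loose and mould_fixed above 25 N).
It fails at once if the pin is rammed against the loose half: more than 25 N (contact force between hinge_pin and mould_loose above 25 N).
It fails at once if the robot presses on the fixed half with more than 25 N (contact force between the fingers and mould_fixed above 25 N).
It fails at once if a bystander is moved by more than 20 mm (distance of any of beaker, wash_bottle, specimen_jar, petri_dish from where it was at the start of the episode above 0.02 m).
It also fails if it takes over 61 s, if anything falls off the work surface, if the arm or the gripper's body presses on something with over 40 N, if the wrist force passes 120 N, or if a joint passes its speed limit or range.

### The arm

A 7-joint arm with a two-finger parallel gripper is mounted at the origin on the work surface. World frame = base frame: x ahead of the robot, y to its left, z up, the work surface at z = 0. Lengths are in m, angles in rad, forces in N, time in s.
With the tool pointing down it reaches from about 0.425 to 0.925 m from the base axis. Payload 6.8 kg.
Tool frame: the origin (TCP) lies at the very end of the fingers, on their centre line; the grasp point (between the pads) lies 19 mm behind it; z points along the fingers, y is the line along which they close (so a half turn about z gives the same grasp; the last joint's range is limited). The gripper opens to 85 mm and grips with 20 to 120 N. Pads are 22 mm wide; open, the fingers measure 114 mm over their backs; the gripper's body (76 mm by 85 mm) begins 54 mm behind the grasp point. The pads swing forward as they close: fully open they stand 13 mm farther back than shut.
Start: joints at [1.161, 0.477, 0.022, 1.555, -0.011, 1.109, -0.083], TCP at [0.201, -0.645, 0.231] pointing down, gripper open.
Joint ranges: [-2.96, 2.96], [-0.34, 2.1], [-1.41, 1.46], [0.24, 2.44], [-1.37, 4.51], [0.17, 1.92], [-2.96, 2.96]. Speed limits (rad/s): [2.39, 2.39, 3.14, 3.14, 3.14, 3.14, 3.14].

### API

Orientations are given as a unit quaternion [w, x, y, z].
In Python, from station import bot gives the robot as it stands. The module is installed in compiled form; this text tells all that it offers.
- The arm moves only by the shell command python3 -m jog 'ROWS' [OPENING] [FORCE]. ROWS is JSON, a list of rows, each a list of 4 numbers: the shift along the tool's x, y, z in cm, then the turn about the tool's z in rad. In form: [[x, y, z, spin], ...]. A call has 1 to 20 rows; each row is the pose to reach, as a shift and turn from the pose commanded when the call began, along the tool's axes at that moment; what a row does not reach only later rows make up. A row lasts 1/12 s, in which the tool goes at most 41.7 mm and 7.16 degrees, less where a joint would pass 70% of its speed; a pose out of reach is approached as far as the arm can. A call with a gripper value outside its range is refused whole. OPENING is the closure, from -1 (fully open) to 1 (shut), set as the call begins (- or left out, the last holds). The fingers move at their own pace and stop on an object; FORCE is the grip in N (left out, the last holds). Time passes only in rows, so rows that repeat a pose let the fingers close. It gives the time, the measured TCP pose, the force, the opening and the grip force at its end, in the units of the state.
- bot.get_obs(): the state, without advancing time (a new reading comes with each control period).
- bot.read_camera(name): name is "scene" or "top" or "wrist"; returns a dict with "pixels" (480x640x3 uint8, red, green, blue), "depth" (480x640 float32, m along the optical axis (not along the pixel's ray), 0 where there is no reading), "fovy" (degrees; the focal length in pixels is half the picture's height over the tangent of half this angle, whatever the lens; pixels are square), "cx", "cy" (the principal point, pixels), "pose" (4x4, takes a point from camera to world coordinates). Camera axes: x right, y down, z forward; pixel columns grow to the right and rows downward; lengths in m; the calibration is good to about 2 mm. A picture is of the moment at which its call begins.
- bot.hand_in(): hands the job in; it is judged then, once.
The state is a dict: "t": time; "q": joint angles; "joint_vel": joint speeds; "joint_torque": joint torques, N m; "eef_pos": TCP position; "tool_rot": TCP orientation; "contact_force": force on the tool from outside, world axes, zero at the start; "torque": the same for the moment, N m; "gripper_width": opening from 0.0 (shut) to 1.0 (fully open); "grasp_force": force on a finger pad.
Only numpy, scipy, OpenCV 4.12 (cv2) and the standard library are available. Lean on these libraries where they do the work, as an engineer would, in place of code of your own. Each camera call takes 0.05 s, during which the arm holds its last target. There are 200 camera calls.

## Working session

There is one attempt and no reset: what is moved stays moved. The work goes in short steps, Python scripts to look and compute and a shell command to move; the robot and the scene stay as the last step left them, time stands still between calls to the robot, and variables do not carry over. Pictures are saved under pics/ and viewed, at most 10 in all, crops included, and the job is handed in when it is done.

```bash
mkdir -p pics
cat > h.py <<'E'
import numpy as np, cv2
from station import bot
def cam(n):
    c=bot.read_camera(n); c['f']=240/np.tan(np.radians(c['fovy'])/2); return c
def ray(c,u,v):
    d=np.array([(u-c['cx'])/c['f'],(v-c['cy'])/c['f'],1.0]); return c['pose'][:3,3],c['pose'][:3,:3]@d
def onz(c,u,v,z):
    o,d=ray(c,u,v); return o+d*(z-o[2])/d[2]
def dep(c):
    v,u=np.mgrid[:480,:640]; D=c['depth']
    P=np.stack([(u-c['cx'])/c['f']*D,(v-c['cy'])/c['f']*D,D],-1)
    return P@c['pose'][:3,:3].T+c['pose'][:3,3]
def save(c,n): cv2.imwrite('pics/'+n+'.png',c['pixels'][:,:,::-1])
E
python3 - <<'E'
from h import *
for n in ['scene','top','wrist']:
    c=cam(n); save(c,n+'0'); np.savez('pics/'+n+'0.npz',**c)
    print(n,c['fovy'],c['cx'],c['cy'],c['pose'].round(3).tolist())
o=bot.get_obs(); print({k:np.round(v,3).tolist() for k,v in o.items()})
E
```

```text
scene 56.468897483886124 318.1972740788608 241.37148969175723 [[-0.869, 0.274, -0.413, 1.016], [0.495, 0.447, -0.745, 0.763], [-0.02, -0.851, -0.524, 0.591], [0.0, 0.0, 0.0, 1.0]]
top 55.23017086307808 324.21374637684676 236.605414699015 [[-0.021, -0.986, 0.166, 0.424], [-0.999, 0.025, 0.024, 0.006], [-0.028, -0.166, -0.986, 1.131], [0.0, 0.0, 0.0, 1.0]]
wrist 63.09094175800321 315.5864331831841 236.97755042512514 [[0.297, -0.906, -0.303, 0.279], [-0.955, -0.282, -0.093, -0.619], [-0.001, 0.317, -0.949, 0.373], [0.0, 0.0, 0.0, 1.0]]
{'t': 0.15, 'q': [1.161, 0.478, 0.022, 1.556, -0.012, 1.109, -0.083], 'joint_vel': [0.0, -0.002, -0.0, -0.004, 0.001, -0.002, -0.001], 'joint_torque': [0.001, -59.693, 1.61, -28.149, 0.013, 0.007, -0.0], 'eef_pos': [0.2, -0.644, 0.231], 'tool_rot': [-0.001, 0.989, 0.15, -0.0], 'contact_force': [-0.263, -0.007, 0.39], 'torque': [0.02, -0.044, -0.046], 'grasp_force': 0.0, 'gripper_width': 0.998}
```

View pics/scene0.png

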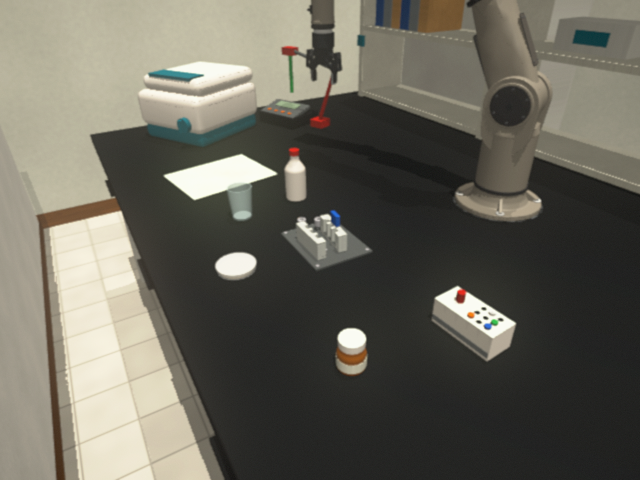

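View pics/top0.png

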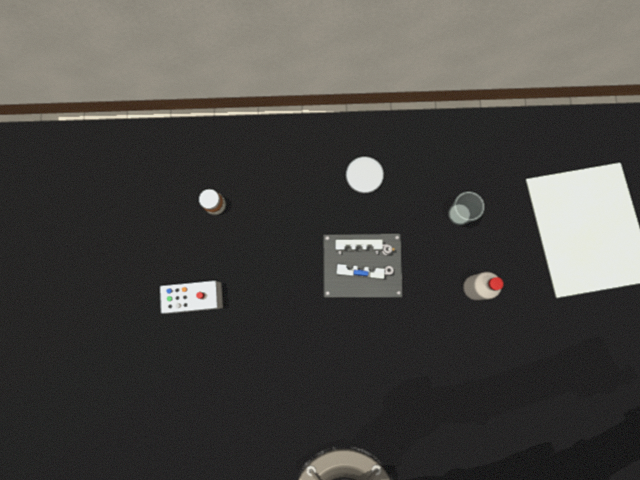

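The scene view shows the mould at about (325,242) with its blue tab at (336,217), and the pin's red head in the rack at (461,296). In the top view the plate spans (324–402, 234–297). The tab is at (361,273), the pin head at (200,295), and the hinge is on the right (-y) side near (390,250–270).

Run:
```python
from h import *
def L(n): 
    z=np.load(f'pics/{n}0.npz'); return {k:z[k] for k in z}
t=L('top'); s=L('scene')
def cen(c,kind,box):
    p=c['pixels'].astype(int); r,g,b=p[...,0],p[...,1],p[...,2]
    m=(b>r+60)&(b>g+40) if kind=='b' else (r>g+70)&(r>b+70)
    M=np.zeros_like(m); x0,y0,x1,y1=box; M[y0:y1,x0:x1]=m[y0:y1,x0:x1]
    v,u=np.nonzero(M); return u.mean(),v.mean(),len(u)
def tri(a,b):
    (o1,d1),(o2,d2)=a,b; A=np.stack([d1,-d2],1); k=np.linalg.lstsq(A,o2-o1,rcond=None)[0]
    p,q=o1+k[0]*d1,o2+k[1]*d2; return (p+q)/2,np.linalg.norm(p-q)
for nm,k,bt,bs in [('tab','b',(340,255,380,285),(320,205,350,235)),('head','r',(193,285,210,303),(450,284,472,306))]:
    a=cen(t,k,bt); b=cen(s,k,bs); P,e=tri(ray(t,*a[:2]),ray(s,*b[:2])); print(nm,a,b,P.round(4),round(e,4))
# plate corners & bystanders on top
for u,v in [(324,235),(401,234),(402,297),(324,297)]: print('plate',onz(t,u,v,.008).round(4))
for n,u,v,z in [('jar',209,199,.065),('dish',365,174,.015),('beaker',470,207,.09),('bottle',496,284,.15),('rackA',161,287,.055),('rackB',214,282,.055),('rackC',216,307,.055),('rackD',162,313,.055)]: print(n,onz(t,u,v,z).round(3))
```

```text
tab (np.float64(360.5217391304348), np.float64(272.3333333333333), 69) (np.float64(335.5376344086022), np.float64(217.11827956989248), 93) [ 0.5168 -0.0493  0.0725] 0.0012
head (np.float64(199.25714285714287), np.float64(294.7142857142857), 35) (np.float64(461.1578947368421), np.float64(294.4605263157895), 76) [0.4743 0.324  0.0711] 0.0001
plate [0.6178 0.0343 0.008 ]
plate [ 0.6154 -0.1562  0.008 ]
plate [ 0.4609 -0.1511  0.008 ]
plate [0.465  0.0375 0.008 ]
jar [0.703 0.308 0.065]
dish [ 0.77  -0.072  0.015]
beaker [ 0.661 -0.306  0.09 ]
bottle [ 0.479 -0.33   0.15 ]
rackA [0.495 0.42  0.055]
rackB [0.504 0.295 0.055]
rackC [0.446 0.289 0.055]
rackD [0.434 0.416 0.055]
```

```bash
python3 -m jog '[[23,-24,0,-0.6],[46,-47.5,0,-1.27],[46,-47.5,0,-1.27],[46,-47.5,0,-1.27],[46,-47.5,0,-1.27],[46,-47.5,0,-1.27],[46,-47.5,0,-1.27],[46,-47.5,0,-1.27],[46,-47.5,0,-1.27],[46,-47.5,0,-1.27],[46,-47.5,0,-1.27],[46,-47.5,0,-1.27],[46,-47.5,0,-1.27],[46,-47.5,0,-1.27],[46,-47.5,0,-1.27],[46,-47.5,0,-1.27],[46,-47.5,0,-1.27],[46,-47.5,0,-1.27],[46,-47.5,0,-1.27],[46,-47.5,0,-1.27]]' -1 60
python3 - <<'E'
from h import *
c=cam('wrist'); save(c,'w1'); np.savez('pics/w1.npz',**c); print(c['pose'].round(3).tolist())
o=bot.get_obs(); print({k:np.round(o[k],4).tolist() for k in ['t','q','eef_pos','tool_rot','contact_force']})
E
```

```text
t: 1.82
eef_pos: [0.498, -0.0559, 0.231]
tool_rot: [-0.0, 0.708, 0.707, -0.001]
contact_force: [0.0, -0.6, 0.4]
gripper_width: 1.001
grasp_force: 0.0
[[1.0, -0.002, -0.001, 0.498], [-0.002, -0.948, -0.318, 0.027], [-0.0, 0.318, -0.948, 0.373], [0.0, 0.0, 0.0, 1.0]]
{'t': 1.8667, 'q': [0.4765, 0.2401, -0.564, 1.9326, 0.1514, 1.011, -0.1573], 'eef_pos': [0.498, -0.0561, 0.231], 'tool_rot': [-0.0, 0.7078, 0.7064, -0.0005], 'contact_force': [-0.7452, -0.5688, 0.2498]}
```

View pics/w1.png

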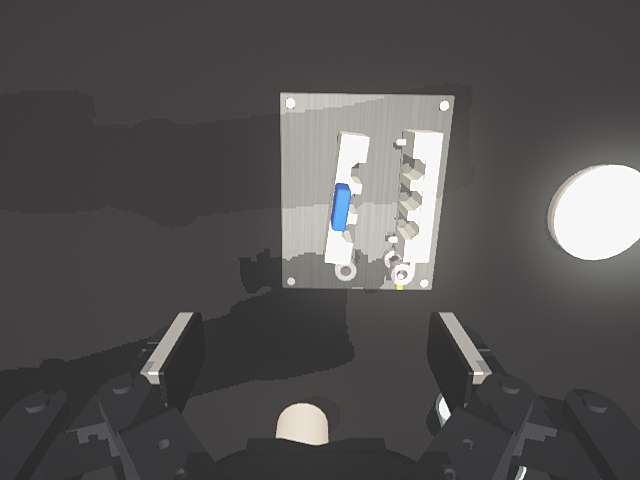

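The wrist view (right is +x, up is +y) shows the blue tab at (341,207) on the loose half, which leans a few degrees. The loose knuckle is at (345,271), the fixed half at (422,195) and the fixed top knuckle at (402,274).

```bash
cat > meas.py <<'E'
from h import *
def rect(c,M,z):
    cs=cv2.findContours(M.astype(np.uint8),cv2.RETR_EXTERNAL,cv2.CHAIN_APPROX_NONE)[0]
    k=max(cs,key=cv2.contourArea)[:,0,:]
    P=np.array([onz(c,u,v,z)[:2] for u,v in k])*1000
    (x,y),(w,h),a=cv2.minAreaRect(P.astype(np.float32))
    if w>h: w,h,a=h,w,a-90
    return np.round([x,y,w,h],1),round(float(np.radians((a+90)%180-90)),4)
def run(c):
    W=dep(c); p=c['pixels'].astype(int); r,g,b=p[...,0],p[...,1],p[...,2]; Z=W[...,2]
    roi=(abs(W[...,0]-.54)<.09)&(abs(W[...,1]+.06)<.11)&(c['depth']>0)
    blue=(b>r+50)&(b>g+30)&roi
    print('tab z',np.percentile(Z[blue],[50,90,98]).round(4))
    top=blue&(Z>np.percentile(Z[blue],98)-.004)
    print('tab',rect(c,top,.083))
    m=roi&(abs(Z-.053)<.004)&~blue
    n,lab,st,ce=cv2.connectedComponentsWithStats(m.astype(np.uint8))
    for i in range(1,n):
        if st[i,4]>100:
            w=np.median(W[lab==i],0); print('top53',st[i,:5].tolist(),w.round(4),rect(c,lab==i,.053))
    pl=roi&(abs(Z-.008)<.004)&(p.max(-1)>70); pl=pl|m|blue
    print('plate',rect(c,pl,.008))
    return W
if __name__=='__main__':
    z=np.load('pics/w1.npz'); c={k:z[k] for k in z}; W=run(c)
    for u,v in [(345,271),(345,265),(402,274),(402,267)]: print(u,v,W[v,u].round(4))
    cv2.imwrite('pics/w1z.png',cv2.resize(c['pixels'][80:300,260:460,::-1],None,fx=2.7,fy=2.7,interpolation=cv2.INTER_CUBIC))
E
python3 meas.py
```

```text
tab z [0.0822 0.0833 0.0839]
tab (array([517.5, -48.7,  10.9,  33.8]), -0.1164)
top53 [390, 132, 53, 157, 3242] [ 0.5876 -0.0531  0.0525] (array([585.2, -61.7,  31.5, 137.6]), -0.1003)
top53 [335, 134, 34, 60, 1188] [ 0.5262 -0.0119  0.0526] (array([526.8, -18.5,  22.2,  46.9]), -0.1251)
top53 [324, 215, 28, 49, 733] [ 0.5166 -0.091   0.0525] (array([518.8, -83.4,  22.2,  42.2]), -0.1216)
plate (array([541.7, -57. , 154. , 188.8]), -0.0176)
345 271 [ 0.5262 -0.1235  0.0282]
345 265 [ 0.5252 -0.1129  0.0388]
402 274 [ 0.5765 -0.1183  0.0472]
402 267 [ 0.5749 -0.1094  0.0521]
```

View pics/w1z.png

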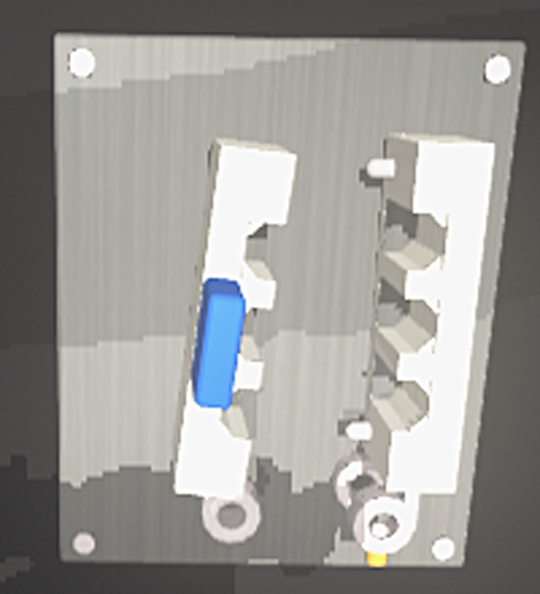

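```bash
python3 -m jog '[[0.4,1,4,0.1],[0.7,1.9,8,0.12],[0.7,1.9,11,0.12],[0.7,1.9,11,0.12],[0.7,1.9,11,0.12],[0.7,1.9,11,0.12]]' -1 60
python3 - <<'E'
from meas import *
c=cam('wrist'); save(c,'w2'); np.savez('pics/w2.npz',**c); run(c)
E
```

```text
t: 2.37
eef_pos: [0.5184, -0.048, 0.1229]
tool_rot: [0.001, 0.748, 0.663, 0.001]
contact_force: [0.7, 0.2, -0.5]
gripper_width: 0.998
grasp_force: 0.0
tab z [0.0823 0.0832 0.0837]
tab (array([517.8, -48. ,  10.4,  33.9]), -0.1223)
top53 [400, 143, 54, 221, 6209] [ 0.5877 -0.0433  0.0525] (array([585. , -61. ,  30.7, 137.7]), -0.1017)
top53 [304, 162, 41, 89, 2514] [ 0.5263 -0.012   0.0526] (array([526.9, -20. ,  21.9,  50.5]), -0.1139)
top53 [325, 264, 17, 27, 299] [ 0.5265 -0.0627  0.0524] (array([527.4, -62.7,   9.5,  16.8]), -0.1133)
top53 [306, 302, 35, 38, 1125] [ 0.518  -0.0932  0.0526] (array([518.2, -91.2,  21.3,  25.9]), -0.1226)
plate (array([541.7, -62.8, 153.6, 200.2]), -0.0175)
```

View pics/w2.png

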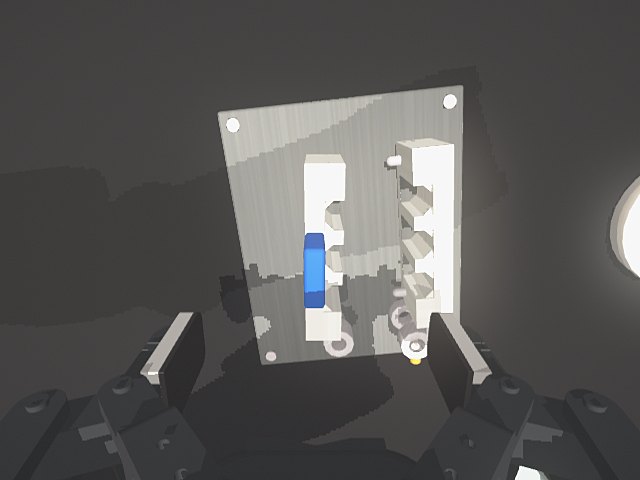

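The closer view confirms the tab at (315,270), with the slot end of the loose half at (325,160). The fixed half's +y end is at (430,145) and the +y dowel at (393,161). The top knuckle is at (414,345) and the middle knuckle at (338,345).

```bash
cat > fx.py <<'E'
from meas import *
for n in ['w1','w2']:
    z=np.load(f'pics/{n}.npz'); c={k:z[k] for k in z}; W=dep(c); Z=W[...,2]; p=c['pixels'].astype(int)
    m=(abs(Z-.0525)<.003)&(abs(W[...,0]-.587)<.03)&(abs(W[...,1]+.05)<.1)
    v,u=np.nonzero(m); P=np.array([onz(c,a,b,.053)[:2] for a,b in zip(u,v)])*1000
    def edge(P,ax,lo,hi,step=3):
        q=[]; oth=1-ax
        for t in np.arange(lo,hi,step):
            s=P[abs(P[:,oth]-t)<step/2]
            if len(s): q.append((t,s[:,ax].max()))
        q=np.array(q); k=np.polyfit(q[:,0],q[:,1],1); r=q[:,1]-np.polyval(k,q[:,0]); g=abs(r)<1
        return np.polyfit(q[g,0],q[g,1],1)
    kx=edge(P,0,-80,0); ky=edge(P,1,582,596,2)
    yaw=-np.arctan(kx[0]) 
    th=yaw
    # corner = intersection
    y=(ky[0]*kx[1]+ky[1])/(1-ky[0]*kx[0]); x=np.polyval(kx,y)
    R=np.array([[np.cos(th),-np.sin(th)],[np.sin(th),np.cos(th)]])
    o=np.array([x,y])-R@[22,55]
    print(n,'corner',x.round(1),y.round(1),'yaw',round(yaw,4),'yaw2',ky[0].round(3),'orig',o.round(1),'knuckle',(o+R@[0,-68]).round(1))
    # knuckle rings: mask bright at height near plane and inside roi -> circle fit of outer contour
for n,cs in [('w1',[(401.5,273.7,.053),(345.6,271.1,.0385)]),('w2',[(414,345,.053),(338,345,.0385)])]:
    z=np.load(f'pics/{n}.npz'); c={k:z[k] for k in z}
    for u,v,h in cs: print(n,'ring',h,(onz(c,u,v,h)*1000).round(1))
E
python3 fx.py
python3 -c "
import cv2;a=cv2.imread('pics/w2.png')[295:375,300:460];cv2.imwrite('pics/w2z.png',cv2.resize(a,None,fx=5,fy=5,interpolation=cv2.INTER_CUBIC))"
```

```text
w1 corner 598.8 5.5 yaw -0.0199 yaw2 -0.084 orig [575.7 -49.1] knuckle [ 574.4 -117.1]
w2 corner 598.6 6.6 yaw -0.0167 yaw2 -0.013 orig [575.7 -48. ] knuckle [ 574.6 -116. ]
w1 ring 0.053 [ 574.7 -115.5   53. ]
w1 ring 0.0385 [ 525.9 -119.1   38.5]
w2 ring 0.053 [ 573.1 -115.5   53. ]
w2 ring 0.0385 [ 525.3 -119.4   38.5]
```

View pics/w2z.png

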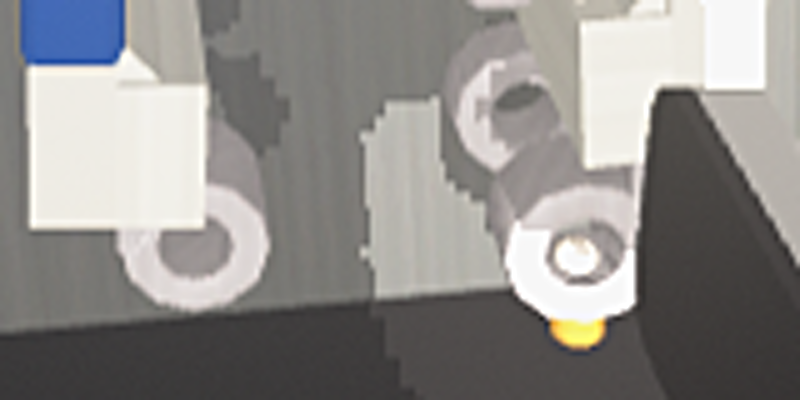

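```bash
python3 -m jog '[[0,-0.05,2.5,0],[0,-0.05,4.5,0],[0,-0.05,5.8,0],[0,-0.05,6.3,0],[0,-0.05,6.3,0],[0,-0.05,6.3,0]]' -1 60
python3 -m jog '[[0,0,0,0],[0,0,0,0],[0,0,0,0],[0,0,0,0],[0,0,0,0],[0,0,0,0],[0,0,0,0],[0,0,0,0],[0,0,0,0],[0,0,0,0]]' 1 50
```

```text
t: 2.92
eef_pos: [0.5183, -0.0473, 0.0599]
tool_rot: [0.001, 0.748, 0.664, 0.001]
contact_force: [-0.1, -0.2, 0.3]
gripper_width: 0.998
grasp_force: 0.0
t: 3.75
eef_pos: [0.5176, -0.0472, 0.0585]
tool_rot: [0.0, 0.748, 0.664, 0.0]
contact_force: [0.5, -0.0, 2.9]
gripper_width: 0.114
grasp_force: 49.7
```

```bash
python3 -m jog '[[0.04,0.2,0,-0.02],[0.1,0.5,0,-0.05],[0.15,0.8,0,-0.08],[0.2,1.1,0,-0.1],[0.25,1.4,0,-0.1],[0.3,1.7,0,-0.1],[0.34,2,0,-0.1],[0.39,2.3,0,-0.1],[0.39,2.37,0,-0.1],[0.39,2.37,0,-0.1],[0.39,2.37,0,-0.1]]'
cat > rel.py <<'E'
from meas import *
import sys
c=cam('wrist'); np.savez('pics/%s.npz'%sys.argv[1],**c); save(c,sys.argv[1])
run(c)
E
python3 rel.py w3; cp pics/w3.png pics/w3v.png
```

```text
t: 4.67
eef_pos: [0.5377, -0.0467, 0.0586]
tool_rot: [-0.002, 0.714, 0.7, -0.003]
contact_force: [-10.1, -1.2, 19.9]
gripper_width: 0.118
grasp_force: 53.5
tab z [0.0824 0.0834 0.0838]
tab (array([538. , -47.1,  10.3,  34.8]), -0.0081)
top53 [401, 182, 72, 184, 7975] [ 0.5891 -0.0263  0.0526] (array([586.6, -33.7,  23.1,  82.4]), -0.0173)
top53 [301, 186, 57, 110, 4752] [ 0.5426 -0.0102  0.0527] (array([543.6, -16.3,  21.9,  46.2]), -0.0207)
top53 [303, 389, 35, 29, 764] [ 0.5385 -0.0974  0.0528] (array([539. , -95.4,  16. ,  16. ]), 1.557)
plate (array([541.9, -56.7, 153.1, 187.8]), -0.0175)
```

View pics/w3.png

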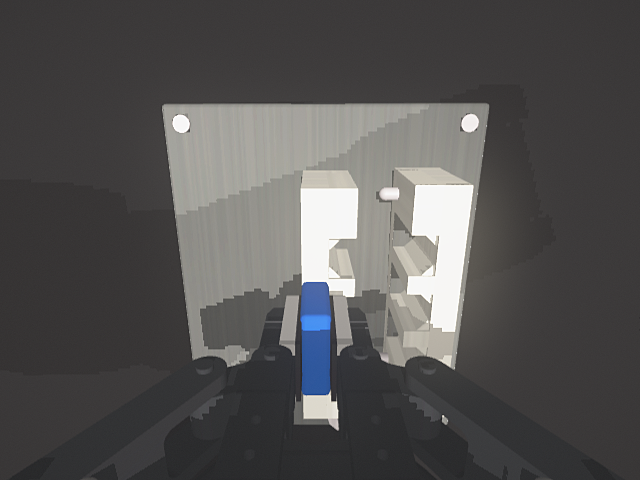

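The loose half is held by its tab at (315,325) and is now nearly parallel to the fixed half. The slot face edge is at x≈357 px and the dowel tip at (381,194). The tool is pressing down with about 20 N, so I'll ease that off.

```bash
python3 -m jog '[[0,0,0,0]]'; python3 -m jog '[[0,0,-0.03,0],[0,0,-0.06,0],[0,0,-0.06,0],[0,0,-0.06,0]]'
```

```text
t: 4.8
eef_pos: [0.5377, -0.0467, 0.0586]
tool_rot: [-0.002, 0.714, 0.7, -0.003]
contact_force: [-11.7, -1.5, 19.4]
gripper_width: 0.118
grasp_force: 53.5
t: 5.13
eef_pos: [0.5381, -0.0467, 0.0586]
tool_rot: [-0.002, 0.714, 0.7, -0.003]
contact_force: [-7.7, -2.2, 10.8]
gripper_width: 0.115
grasp_force: 52.2
```

```bash
python3 -m jog '[[0,0,-0.03,0],[0,0,-0.06,0],[0,0,-0.06,0],[0,0,-0.06,0],[0,0,-0.06,0]]';python3 - <<'E'
from h import *
o=bot.get_obs(); print({k:np.round(o[k],4).tolist() for k in ['eef_pos','tool_rot','contact_force','torque']})
E
```

```text
t: 5.55
eef_pos: [0.541, -0.0461, 0.0591]
tool_rot: [-0.0, 0.714, 0.7, -0.0]
contact_force: [-0.1, 0.4, -4.5]
gripper_width: 0.118
grasp_force: 49.8
{'eef_pos': [0.541, -0.0461, 0.0591], 'tool_rot': [-0.0003, 0.7138, 0.7004, -0.0001], 'contact_force': [-0.0576, 0.3575, -4.4897], 'torque': [0.0152, -0.0019, 0.0014]}
```

```bash
python3 -m jog '[[0,0,0.04,0],[0,0,0.04,0],[0,0,0.04,0]]'
cat > ends.py <<'E'
from meas import *
import sys
def ends(c):
    W=dep(c)*1000; Z=W[...,2]
    m=(Z>49.5)&(Z<56)&(c['depth']>0)&(W[...,1]>-30)&(W[...,1]<30)
    v,u=np.nonzero(m); P=np.array([onz(c,a,b,.053)[:2] for a,b in zip(u,v)])*1000
    # split loose/fixed by connected component
    lab=cv2.connectedComponents(m.astype(np.uint8))[1][v,u]
    for i in np.unique(lab):
        s=P[lab==i]
        if len(s)<500: continue
        hi=s[s[:,1]>s[:,1].max()-12]   # solid end block
        x0,x1=np.percentile(hi[:,0],[1,99]); q=[]
        for t in np.arange(x0+3,x1-2.5,1.0):
            q.append((t,s[abs(s[:,0]-t)<.6][:,1].max()))
        k=np.polyfit(*np.array(q).T,1)
        L=[];Rr=[]
        for t in np.arange(-14,3,1.0):
            r=s[abs(s[:,1]-t)<.6][:,0]; L.append((t,r.min())); Rr.append((t,r.max()))
        kl=np.polyfit(*np.array(L).T,1); kr=np.polyfit(*np.array(Rr).T,1)
        print('x %.1f..%.1f'%(x0,x1),'end y at mid %.2f'%np.polyval(k,(x0+x1)/2),'slope %.3f'%k[0],'left x@-5 %.2f slope %.3f right %.2f slope %.3f'%(np.polyval(kl,-5),kl[0],np.polyval(kr,-5),kr[0]))
if __name__=='__main__':
    c=cam('wrist'); np.savez('pics/%s.npz'%sys.argv[1],**c); save(c,sys.argv[1]); ends(c); print(bot.get_obs()['eef_pos'].round(4) if hasattr(bot.get_obs()['eef_pos'],'round') else bot.get_obs()['eef_pos'])
E
python3 ends.py w4
```

```text
t: 5.8
eef_pos: [0.5411, -0.0461, 0.059]
tool_rot: [-0.0, 0.714, 0.7, -0.0]
contact_force: [0.2, -0.5, -4.3]
gripper_width: 0.118
grasp_force: 49.8
x 576.3..598.5 end y at mid 7.13 slope -0.009 left x@-5 576.31 slope -0.130 right 598.54 slope 0.015
x 536.7..558.4 end y at mid 7.24 slope -0.011 left x@-5 536.55 slope -0.003 right 558.28 slope 0.021
[ 0.5411 -0.0461  0.059 ]
```

```bash
python3 -m jog '[[0.01,0.1,0.03,0],[0.03,0.3,0.03,0],[0.05,0.5,0.03,0],[0.05,0.7,0.03,0],[0.05,0.8,0.03,0],[0.05,0.8,0.03,0],[0.05,0.8,0.03,0]]'; python3 ends.py w5
```

```text
t: 6.43
eef_pos: [0.5492, -0.0457, 0.0587]
tool_rot: [-0.0, 0.714, 0.7, -0.0]
contact_force: [-0.6, -0.7, -4.5]
gripper_width: 0.12
grasp_force: 49.8
x 576.5..598.5 end y at mid 7.05 slope -0.025 left x@-5 576.57 slope -0.109 right 598.53 slope 0.017
x 544.8..566.4 end y at mid 7.59 slope -0.022 left x@-5 544.63 slope -0.003 right 566.09 slope 0.147
[ 0.5491 -0.0458  0.0588]
```

```bash
python3 -m jog '[[0,0.1,0,0],[0,0.2,0,0],[0,0.3,0,0],[0,0.3,0,0]]';python3 -m jog '[[0,0.1,0,0],[0,0.2,0,0],[0,0.2,0,0]]'; python3 -m jog '[[0,0.1,0,0],[0,0.2,0,0],[0,0.2,0,0]]'; python3 ends.py w6
```

```text
t: 6.82
eef_pos: [0.5525, -0.0458, 0.0589]
tool_rot: [0.0, 0.714, 0.7, 0.0]
contact_force: [0.2, 0.2, -4.3]
gripper_width: 0.12
grasp_force: 49.8
t: 7.07
eef_pos: [0.5544, -0.0458, 0.0588]
tool_rot: [0.0, 0.714, 0.7, 0.0]
contact_force: [1.3, 0.1, -5.1]
gripper_width: 0.115
grasp_force: 49.8
t: 7.32
eef_pos: [0.5565, -0.0459, 0.0589]
tool_rot: [0.0, 0.714, 0.7, 0.0]
contact_force: [1.6, 0.4, -4.7]
gripper_width: 0.116
grasp_force: 49.8
x 576.7..598.5 end y at mid 7.04 slope -0.021 left x@-5 576.74 slope -0.120 right 598.52 slope 0.020
x 552.0..573.7 end y at mid 7.39 slope -0.023 left x@-5 551.88 slope -0.003 right 573.35 slope 0.147
[ 0.5563 -0.0459  0.0588]
```

```bash
python3 -m jog '[[0,0.1,0,0],[0,0.2,0,0],[0,0.2,0,0]]';python3 -m jog '[[0,0.05,0,0],[0,0.1,0,0],[0,0.1,0,0],[0,0.1,0,0]]'; python3 -m jog '[[0,0.05,0,0],[0,0.05,0,0],[0,0.05,0,0]]'; python3 ends.py w7
```

```text
t: 7.62
eef_pos: [0.5585, -0.0459, 0.0588]
tool_rot: [0.0, 0.714, 0.7, 0.0]
contact_force: [-0.1, -0.5, -4.1]
gripper_width: 0.116
grasp_force: 49.8
t: 7.95
eef_pos: [0.5592, -0.046, 0.0588]
tool_rot: [0.0, 0.714, 0.7, -0.0]
contact_force: [-0.4, 0.8, -5.0]
gripper_width: 0.119
grasp_force: 49.8
t: 8.2
eef_pos: [0.5595, -0.046, 0.0588]
tool_rot: [-0.0, 0.714, 0.7, -0.0]
contact_force: [-0.5, 0.6, -4.0]
gripper_width: 0.12
grasp_force: 49.8
x 555.3..598.3 end y at mid 7.18 slope -0.017 left x@-5 554.89 slope 0.002 right 598.55 slope 0.018
[ 0.5595 -0.046   0.0587]
```

```bash
python3 -m jog '[[0,0.05,0,0],[0,0.1,0,0],[0,0.1,0,0]]'; python3 -m jog '[[0,0.05,0,0],[0,0.1,0,0],[0,0.1,0,0]]'
```

```text
t: 8.5
eef_pos: [0.5597, -0.046, 0.0586]
tool_rot: [-0.001, 0.714, 0.7, -0.001]
contact_force: [-4.6, -0.0, -0.2]
gripper_width: 0.121
grasp_force: 50.3
t: 8.75
eef_pos: [0.5597, -0.046, 0.0586]
tool_rot: [-0.001, 0.714, 0.7, -0.002]
contact_force: [-9.3, 0.2, 2.4]
gripper_width: 0.116
grasp_force: 50.9
```

```bash
python3 -m jog '[[0,-0.07,0,0],[0,-0.14,0,0],[0,-0.14,0,0]]'; python3 -m jog '[[0,0,0,0],[0,0,0,0],[0,0,0,0],[0,0,0,0],[0,0,0,0],[0,0,0,0]]' -1; python3 -m jog '[[0,0,-1,0],[0,0,-4,0],[0,0,-8,0],[0,0,-11,0],[0,0,-11,0],[0,0,-11,0]]'
cat > chk.py <<'E'
from ends import *
c=cam('wrist'); np.savez('pics/%s.npz'%sys.argv[1],**c); save(c,sys.argv[1]); ends(c); run(c)
a=c['pixels'][:,:,::-1]
W=dep(c); u,v=[],[]
m=(abs(W[...,0]-.565)<.05)&(abs(W[...,1]+.06)<.085)&(c['depth']>0); v,u=np.nonzero(m)
x0,x1,y0,y1=u.min(),u.max(),v.min(),v.max(); s=min(800/(x1-x0),600/(y1-y0)); print(x0,y0,s)
cv2.imwrite('pics/%sz.png'%sys.argv[1],cv2.resize(a[y0:y1,x0:x1],None,fx=s,fy=s,interpolation=cv2.INTER_CUBIC))
E
python3 chk.py w8
```

```text
t: 9.0
eef_pos: [0.5596, -0.046, 0.0586]
tool_rot: [-0.0, 0.714, 0.7, -0.0]
contact_force: [-3.9, 0.5, -2.2]
gripper_width: 0.119
grasp_force: 50.1
t: 9.5
eef_pos: [0.5608, -0.046, 0.0591]
tool_rot: [0.0, 0.714, 0.7, 0.0]
contact_force: [-1.1, 0.8, 0.1]
gripper_width: 0.947
grasp_force: 0.0
t: 10.0
eef_pos: [0.5618, -0.0459, 0.1716]
tool_rot: [0.002, 0.714, 0.7, 0.002]
contact_force: [-0.5, -0.3, 0.3]
gripper_width: 0.999
grasp_force: 0.0
x 554.6..575.9 end y at mid 7.06 slope -0.014 left x@-5 554.49 slope 0.030 right 575.56 slope 0.137
x 577.2..598.4 end y at mid 6.80 slope -0.008 left x@-5 577.39 slope -0.116 right 598.44 slope 0.003
tab z [0.0823 0.0832 0.0838]
tab (array([559. , -47. ,  10.1,  33.4]), -0.0179)
top53 [302, 153, 68, 181, 7001] [ 0.5799 -0.0379  0.0525] (array([575.6, -60.8,  44.4, 135.9]), -0.0175)
top53 [319, 237, 15, 25, 230] [ 0.5685 -0.0603  0.0523] (array([569.9, -60. ,  10. ,  18.2]), -0.0171)
plate (array([542. , -59.8, 153.7, 193.8]), -0.0177)
111 121 1.675977653631285
```

View pics/w8z.png

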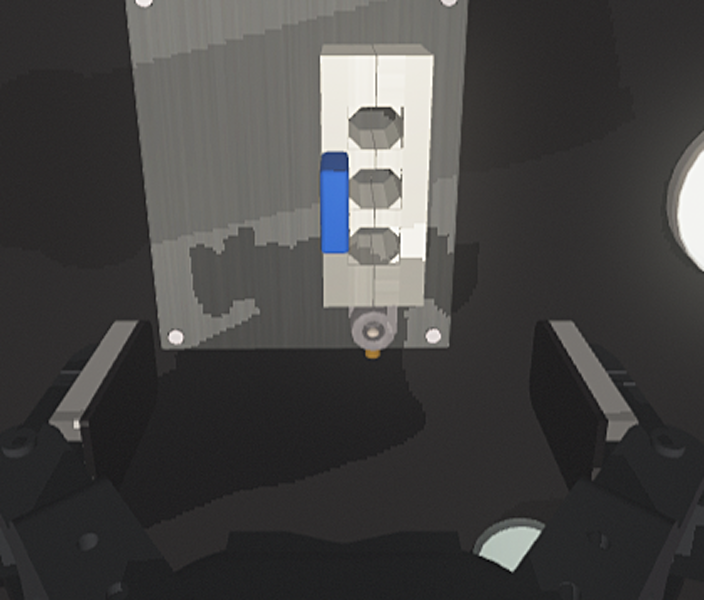

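The mould is closed. The seam runs down x≈376 in the crop with the tab at (335,203), and the knuckles are stacked in line at (373,330). Now for the pin.

```bash
python3 -m jog '[[2,-0.5,-1,0],[6,-1.5,-3,-0.05],[35.9,-9.5,-3,-0.09],[35.9,-9.5,-3,-0.09],[35.9,-9.5,-3,-0.09],[35.9,-9.5,-3,-0.09],[35.9,-9.5,-3,-0.09],[35.9,-9.5,-3,-0.09],[35.9,-9.5,-3,-0.09],[35.9,-9.5,-3,-0.09],[35.9,-9.5,-3,-0.09],[35.9,-9.5,-3,-0.09],[35.9,-9.5,-3,-0.09],[35.9,-9.5,-3,-0.09],[35.9,-9.5,-3,-0.09],[35.9,-9.5,-3,-0.09]]'
cat > pin.py <<'E'
from meas import *
import sys
def red(c,lo=60):
    p=c['pixels'].astype(int); r,g,b=p[...,0],p[...,1],p[...,2]; W=dep(c)
    m=(r>g+lo)&(r>b+lo)&(c['depth']>0)
    n,lab,st,ce=cv2.connectedComponentsWithStats(m.astype(np.uint8)); i=1+np.argmax(st[1:,4])
    m=lab==i; Z=W[...,2]; zt=np.percentile(Z[m],95); t=m&(Z>zt-.004)
    k=max(cv2.findContours(t.astype(np.uint8),cv2.RETR_EXTERNAL,cv2.CHAIN_APPROX_NONE)[0],key=cv2.contourArea)[:,0]
    P=np.array([onz(c,u,v,.077)[:2] for u,v in k],np.float32)*1000
    (x,y),(w,h),a=cv2.fitEllipse(P); (ex,ey),rr=cv2.minEnclosingCircle(P); print('head z',zt.round(4),'centre',round(x,1),round(y,1),'d',round(w,1),round(h,1),'enc',round(ex,1),round(ey,1),round(rr,1),'px',k.mean(0).round(1))
    return m,W,k.mean(0)
def rack(c,W):
    Z=W[...,2]; m=(abs(Z-.055)<.003)&(abs(W[...,0]-.47)<.09)&(abs(W[...,1]-.35)<.12)&(c['depth']>0)
    print('rack',rect(c,m,.055))
if __name__=='__main__':
    c=cam('wrist'); np.savez('pics/%s.npz'%sys.argv[1],**c); save(c,sys.argv[1]); m,W,k=red(c); rack(c,W); print(np.round(bot.get_obs()['eef_pos'],4))
E
python3 pin.py p1
cat > ring.py <<'E'
from meas import *
z=np.load('pics/w8.npz'); c={k:z[k] for k in z}; W=dep(c)
m=(abs(W[...,2]-.0525)<.003)&(abs(W[...,0]-.5746)<.014)&(W[...,1]<-.1035)&(W[...,1]>-.135)
v,u=np.nonzero(m); P=np.array([onz(c,a,b,.053)[:2] for a,b in zip(u,v)])*1000
print('ring x',P[:,0].min(),P[:,0].max(),'y',P[:,1].min(),P[:,1].max(),'n',len(P))
E
python3 ring.py
```

```text
t: 11.38
eef_pos: [0.4727, 0.3134, 0.1986]
tool_rot: [0.0, 0.682, 0.731, -0.0]
contact_force: [-0.9, 0.9, 0.1]
gripper_width: 0.996
grasp_force: 0.0
head z 0.0777 centre 474.2 324.1 d 14.8 15.2 enc 474.2 324.3 8.2 px [318.3 214.2]
rack (array([471.9, 355.6,  61.9, 129.5]), 0.0737)
[0.4726 0.3137 0.1987]
ring x 564.689415647222 585.1132542143372 y -128.77710749864806 -102.91308834634398 n 497
```

View pics/p1.png

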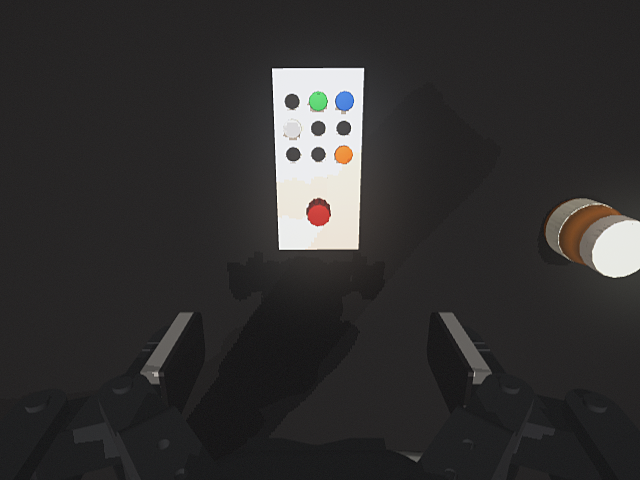

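The pin head is at (318,214) px, near the front of the rack, with the nearest tube 55 px further back at (343,155). The 3-D position (474.2, 324.1) mm agrees with the rack geometry.

```bash
python3 -m jog '[[0.5,0.1,2.5,0],[1,0.23,5,0],[1.03,0.23,7.5,0],[1.03,0.23,7.9,0],[1.03,0.23,7.9,0],[1.03,0.23,7.9,0]]' -1 80; python3 pin.py p2
```

```text
t: 11.93
eef_pos: [0.4741, 0.3253, 0.1207]
tool_rot: [0.0, 0.682, 0.732, 0.0]
contact_force: [0.1, 0.6, 0.2]
gripper_width: 0.997
grasp_force: 0.0
head z 0.0775 centre 474.2 324.3 d 14.8 15.4 enc 474.2 324.8 8.3 px [315.2 274.2]
rack (array([471.8, 355.6,  61.9, 129.7]), 0.0737)
[0.4745 0.3257 0.1213]
```

```bash
python3 -m jog '[[-0.1,0,2,0],[-0.13,0,4,0],[-0.13,0,5.5,0],[-0.13,0,6.3,0],[-0.13,0,6.3,0],[-0.13,0,6.3,0],[-0.13,0,6.3,0]]' -1 80; python3 -m jog '[[0,0,0,0],[0,0,0,0],[0,0,0,0],[0,0,0,0],[0,0,0,0],[0,0,0,0],[0,0,0,0],[0,0,0,0],[0,0,0,0]]' 1 80
```

```text
t: 12.57
eef_pos: [0.4746, 0.3247, 0.0583]
tool_rot: [0.0, 0.682, 0.732, 0.001]
contact_force: [0.0, 0.8, -0.2]
gripper_width: 1.001
grasp_force: 0.0
t: 13.32
eef_pos: [0.4739, 0.324, 0.0571]
tool_rot: [0.0, 0.682, 0.732, 0.0]
contact_force: [-0.7, -1.0, 5.4]
gripper_width: 0.152
grasp_force: 78.1
```

```bash
python3 -m jog '[[0,0,-0.5,0],[0,0,-1.5,0],[0,0,-3,0],[0,0,-5,0],[0,0,-7,0],[0,0,-9,0],[0,0,-10.3,0],[0,0,-10.3,0]]' 1 80; python3 -m jog '[[-2,0.4,0,0],[-5,0.9,0,0.03],[-39.6,7.35,0,0.087],[-39.6,7.35,0,0.087],[-39.6,7.35,0,0.087],[-39.6,7.35,0,0.087],[-39.6,7.35,0,0.087],[-39.6,7.35,0,0.087],[-39.6,7.35,0,0.087],[-39.6,7.35,0,0.087],[-39.6,7.35,0,0.087],[-39.6,7.35,0,0.087],[-39.6,7.35,0,0.087],[-39.6,7.35,0,0.087],[-39.6,7.35,0,0.087],[-39.6,7.35,0,0.087],[-39.6,7.35,0,0.087]]'
python3 - <<'E'
from h import *
c=cam('wrist'); np.savez('pics/k1.npz',**c); save(c,'k1')
o=bot.get_obs(); print({k:np.round(o[k],4).tolist() for k in ['eef_pos','tool_rot']})
E
```

```text
t: 13.98
eef_pos: [0.4751, 0.3252, 0.1631]
tool_rot: [0.001, 0.682, 0.732, 0.003]
contact_force: [-0.4, -0.1, -1.0]
gripper_width: 0.155
grasp_force: 78.3
t: 15.4
eef_pos: [0.575, -0.0645, 0.1598]
tool_rot: [-0.0, 0.712, 0.702, 0.0]
contact_force: [-0.0, -0.1, -0.4]
gripper_width: 0.148
grasp_force: 78.3
{'eef_pos': [0.5751, -0.0648, 0.1599], 'tool_rot': [-0.0, 0.7121, 0.7021, 0.0]}
```

View pics/k1.png

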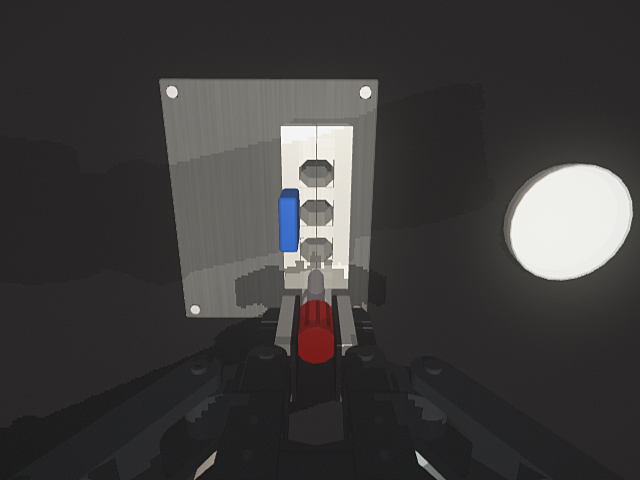

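The pin is held upright, with its head at (316,330) and nose at (316,270), and it hides the knuckle behind it. I'll get the mouth position from the earlier unobstructed frames by finding the bore as a depth hole in the ring, and check the nose position in this frame. I've now viewed 10 pictures, so the rest is numeric.

```bash
cat > kn.py <<'E'
from meas import *
from scipy.optimize import least_squares
for n in ['w1','w2','w8']:
    z=np.load(f'pics/{n}.npz'); c={k:z[k] for k in z}; W=dep(c)*1000; Z=W[...,2]
    v,u=np.mgrid[:480,:640]; sel=(u>250)&(u<450)&(v>180)&(v<400); vv,uu=v[sel],u[sel]
    o=c['pose'][:3,3]*1000; d=np.stack([(uu-c['cx'])/c['f'],(vv-c['cy'])/c['f'],np.ones(len(uu))],-1)@c['pose'][:3,:3].T
    P=(o+d*((53-o[2])/d[:,2])[:,None])[:,:2]; zz=Z[sel]
    near=np.hypot(P[:,0]-574.7,P[:,1]+115.7)
    hole=(near<7.5)&(zz<49)
    print(n,'hole n',hole.sum(),'centroid',P[hole].mean(0).round(2),'ext',P[hole].min(0).round(1),P[hole].max(0).round(1))
    m=np.zeros((480,640),np.uint8); m[vv,uu]=((near<15)&(abs(zz-52.5)<2.5)).astype(int)
    k=max(cv2.findContours(m,cv2.RETR_EXTERNAL,cv2.CHAIN_APPROX_NONE)[0],key=cv2.contourArea)[:,0]
    Q=np.array([onz(c,a,b,.053)[:2] for a,b in k])*1000; Q=Q[(Q[:,1]<-114)&(np.hypot(Q[:,0]-574.7,Q[:,1]+115.7)<14)]
    r=least_squares(lambda s:np.hypot(Q[:,0]-s[0],Q[:,1]-s[1])-10.2,[574.7,-115.7],loss='soft_l1',f_scale=.3); print('  circle',r.x.round(2),len(Q),'rms',np.sqrt(np.mean(r.fun**2)).round(2))
z=np.load('pics/k1.npz'); c={k:z[k] for k in z}; W=dep(c)*1000
m=(W[...,2]>108)&(W[...,2]<160)&(abs(W[...,0]-575)<9)&(abs(W[...,1]+62)<12)&(c['depth']>0)
v,u=np.nonzero(m); print('pin rows',v.min(),v.max())
for r in range(v.min(),v.min()+22,3):
    s=u[v==r]; print(r,s.min(),s.max(),W[r,int(s.mean())].round(1))
t=v.min(); print('nose edge @114.8',onz(c,u[v<=t+3].mean(),t-.5,.1148).round(4))
E
python3 kn.py
```

```text
w1 hole n 66 centroid [ 574.23 -114.62] ext [ 569.7 -118.7] [ 578.6 -110.9]
  circle [ 574.49 -114.67] 34 rms 0.48
w2 hole n 110 centroid [ 574.28 -114.19] ext [ 569.9 -118.1] [ 578.2 -110.5]
  circle [ 574.26 -114.54] 44 rms 1.53
w8 hole n 83 centroid [ 574.83 -114.29] ext [ 570.7 -118.3] [ 579.1 -110.6]
  circle [ 574.9  -114.68] 37 rms 0.33
pin rows 269 308
269 313 318 [575.  -61.  117.7]
272 310 321 [575.  -60.4 122.8]
275 308 322 [575.  -60.6 126. ]
278 308 323 [575.  -60.9 129. ]
281 308 323 [575.  -61.  132.1]
284 308 323 [575.  -61.  135.4]
287 308 323 [575.1 -60.9 138.8]
290 307 323 [575.1 -60.4 143. ]
nose edge @114.8 [ 0.5753 -0.0619  0.1148]
```

```bash
python3 -m jog '[[-1.5,0.01,0,0],[-3.5,0.02,0.5,0],[-5.01,0.03,2,0],[-5.01,0.03,3.5,0],[-5.01,0.03,4.8,0],[-5.01,0.03,5.2,0],[-5.01,0.03,5.2,0],[-5.01,0.03,5.2,0],[-5.01,0.03,5.2,0]]' 1 80
cat > pk.py <<'E'
from h import *
import sys
c=cam('wrist'); np.savez('pics/%s.npz'%sys.argv[1],**c); W=dep(c)*1000; o=bot.get_obs(); e=np.array(o['eef_pos'])*1000
m=(W[...,2]>e[2]-42)&(W[...,2]<e[2]-4)&(abs(W[...,0]-575)<9)&(abs(W[...,1]-e[1]-4)<9)&(c['depth']>0)
if m.sum()>20:
    v,u=np.nonzero(m); mid=np.abs(u-np.median(u))<2; S=W[v,u][mid]; k=np.polyfit(S[:,2],S[:,1],1); A=W[v,u]
    print('shank front y',np.median(S[:,1]).round(2),'axis y',(np.median(S[:,1])-4).round(2),'tilt',k[0].round(3),'x',((A[:,0].min()+A[:,0].max())/2).round(2),'n',len(S))
print('eef',e.round(2),'F',np.round(o['contact_force'],2),'T',np.round(o['torque'],2),'t',round(o['t'],2))
E
python3 pk.py k2
```

```text
t: 16.2
eef_pos: [0.5754, -0.1152, 0.1087]
tool_rot: [0.0, 0.712, 0.702, 0.001]
contact_force: [-0.2, -0.3, -0.6]
gripper_width: 0.154
grasp_force: 78.3
shank front y -111.5 axis y -115.5 tilt -0.002 x 575.55 n 87
eef [ 575.44 -115.39  108.73] F [-0.21  1.07 -1.31] T [ 0.05  0.02 -0.01] t 16.25
```

```bash
python3 -m jog '[[0.03,-0.07,0.3,0],[0.03,-0.07,0.6,0],[0.03,-0.07,0.8,0],[0.03,-0.07,0.8,0],[0.03,-0.07,0.8,0]]'; python3 pk.py k3; python3 -m jog '[[0,0,0.1,0],[0,0,0.2,0],[0,0,0.3,0],[0,0,0.3,0],[0,0,0.3,0]]'; python3 pk.py k4
```

```text
t: 16.67
eef_pos: [0.5738, -0.1157, 0.0996]
tool_rot: [-0.0, 0.713, 0.701, -0.0]
contact_force: [0.0, 0.3, -0.8]
gripper_width: 0.154
grasp_force: 78.3
shank front y -112.01 axis y -116.01 tilt -0.002 x 573.94 n 88
eef [ 573.95 -115.64   99.75] F [ 0.29 -0.28 -0.67] T [-0.02 -0.01 -0.  ] t 16.72
t: 17.13
eef_pos: [0.5739, -0.1156, 0.0967]
tool_rot: [-0.0, 0.713, 0.701, -0.0]
contact_force: [0.1, -0.9, -0.9]
gripper_width: 0.157
grasp_force: 78.3
shank front y -111.99 axis y -115.99 tilt -0.0 x 574.03 n 88
eef [ 573.97 -115.68   96.77] F [ 0.31 -0.24 -1.61] T [-0.02 -0.02  0.03] t 17.18
```

```bash
python3 -m jog '[[0.05,0.06,0,0],[0.05,0.06,0,0],[0.05,0.06,0.1,0],[0.05,0.06,0.2,0],[0.05,0.06,0.2,0],[0.05,0.06,0.2,0]]'; python3 pk.py k5
```

```text
t: 17.68
eef_pos: [0.5745, -0.1152, 0.0947]
tool_rot: [-0.0, 0.713, 0.701, -0.0]
contact_force: [-0.4, -0.2, 0.5]
gripper_width: 0.154
grasp_force: 78.3
shank front y -111.52 axis y -115.52 tilt -0.061 x 574.95 n 97
eef [ 574.54 -115.17   94.74] F [ 0.66  0.6  -0.26] T [0.03 0.02 0.  ] t 17.73
```

```bash
python3 -m jog '[[0,0,0.1,0],[0,0,0.2,0],[0,0,0.3,0],[0,0,0.3,0],[0,0,0.3,0]]'; python3 -m jog '[[0,0,0.1,0],[0,0,0.2,0],[0,0,0.3,0],[0,0,0.3,0],[0,0,0.3,0]]'; python3 pk.py k6
```

```text
t: 18.15
eef_pos: [0.5746, -0.1151, 0.0917]
tool_rot: [-0.0, 0.713, 0.701, -0.0]
contact_force: [0.1, -0.6, -1.2]
gripper_width: 0.151
grasp_force: 78.3
t: 18.57
eef_pos: [0.575, -0.1151, 0.089]
tool_rot: [0.0, 0.713, 0.701, 0.0]
contact_force: [0.6, 0.4, 2.1]
gripper_width: 0.15
grasp_force: 78.5
shank front y -111.21 axis y -115.21 tilt -0.155 x 575.11 n 122
eef [ 574.95 -115.12   88.99] F [1.08 0.16 2.49] T [ 0.06 -0.13 -0.03] t 18.62
```

```bash
python3 -m jog '[[0,0,0.1,0],[0,0,0.2,0],[0,0,0.2,0],[0,0,0.2,0]]'; python3 -m jog '[[0,0,0.1,0],[0,0,0.2,0],[0,0,0.2,0],[0,0,0.2,0]]';python3 pk.py k7
```

```text
t: 18.95
eef_pos: [0.5749, -0.1152, 0.087]
tool_rot: [0.0, 0.713, 0.701, 0.0]
contact_force: [0.7, -0.5, 3.2]
gripper_width: 0.153
grasp_force: 78.8
t: 19.28
eef_pos: [0.5751, -0.1152, 0.0852]
tool_rot: [0.0, 0.713, 0.701, 0.0]
contact_force: [0.4, -0.1, 5.8]
gripper_width: 0.157
grasp_force: 79.1
shank front y -111.06 axis y -115.06 tilt -0.19 x 575.02 n 118
eef [ 575.13 -115.16   85.19] F [ 0.95 -0.84  4.64] T [ 0.1  -0.15 -0.02] t 19.33
```

```bash
python3 -m jog '[[0,0,0.1,0],[0,0,0.2,0],[0,0,0.2,0],[0,0,0.2,0]]'; python3 -m jog '[[0,0,0.1,0],[0,0,0.2,0],[0,0,0.2,0],[0,0,0.2,0]]';python3 -m jog '[[0,0,0.1,0],[0,0,0.2,0],[0,0,0.2,0],[0,0,0.2,0]]'
```

```text
t: 19.67
eef_pos: [0.5749, -0.1152, 0.0826]
tool_rot: [0.0, 0.713, 0.701, 0.0]
contact_force: [1.9, 0.7, -2.1]
gripper_width: 0.152
grasp_force: 78.3
t: 20.0
eef_pos: [0.5749, -0.1151, 0.0807]
tool_rot: [0.0, 0.713, 0.701, 0.0]
contact_force: [2.4, -0.1, -0.1]
gripper_width: 0.15
grasp_force: 78.4
t: 20.33
eef_pos: [0.5748, -0.1151, 0.0788]
tool_rot: [0.0, 0.713, 0.701, 0.0]
contact_force: [3.8, 0.0, 1.5]
gripper_width: 0.156
grasp_force: 78.6
```

```bash
cat > hd.py <<'E'
from h import *
import sys
def f(c,e):
    W=dep(c)*1000; p=c['pixels'].astype(int); r,g,b=p[...,0],p[...,1],p[...,2]
    m=(r>g+50)&(r>b+50)&(abs(W[...,0]-e[0])<14)&(abs(W[...,1]-e[1])<16)&(c['depth']>0); Z=W[...,2][m]
    v,u=np.nonzero(m); z1,z2=np.percentile(Z,[2,98]); tp=W[m&(W[...,2]>z2-2)]
    print('head z lo/hi %.1f %.1f  minus TCP %.1f %.1f'%(z1,z2,z1-e[2],z2-e[2]),'top xy',tp.mean(0).round(1),len(Z),'e',e.round(1))
for n,e in [('k1',(575.1,-64.8,159.9)),('k4',(574,-115.7,96.8)),('k7',(575.1,-115.2,85.2))]:
    z=np.load(f'pics/{n}.npz'); f({k:z[k] for k in z},np.array(e))
f(cam('wrist'),np.array(bot.get_obs()['eef_pos'])*1000)
o=bot.get_obs(); print(np.round(o['contact_force'],2),np.round(o['torque'],2))
E
python3 hd.py
```

```text
head z lo/hi 160.0 180.2  minus TCP 0.1 20.3 top xy [575.2 -64.2 179.3] 1916 e [575.1 -64.8 159.9]
head z lo/hi 96.9 117.1  minus TCP 0.1 20.3 top xy [ 574.1 -115.3  116.1] 1854 e [ 574.  -115.7   96.8]
head z lo/hi 85.4 105.6  minus TCP 0.2 20.4 top xy [ 575.2 -114.9  104.7] 1830 e [ 575.1 -115.2   85.2]
head z lo/hi 79.0 99.2  minus TCP 0.3 20.5 top xy [ 575.  -114.9   98.2] 1792 e [ 574.8 -115.1   78.7]
[2.99 0.7  0.67] [ 0.1  -0.68 -0.03]
```

```bash
python3 -m jog '[[0,0.05,0,0],[0,0.08,0,0],[0,0.08,0.1,0],[0,0.08,0.2,0],[0,0.08,0.2,0]]'; python3 -m jog '[[0,0,0.1,0],[0,0,0.2,0],[0,0,0.2,0],[0,0,0.2,0]]'
```

```text
t: 20.8
eef_pos: [0.5751, -0.1152, 0.0769]
tool_rot: [-0.0, 0.713, 0.701, -0.0]
contact_force: [1.0, 0.5, 2.8]
gripper_width: 0.154
grasp_force: 79.0
t: 21.13
eef_pos: [0.5751, -0.1151, 0.0748]
tool_rot: [-0.0, 0.713, 0.701, -0.0]
contact_force: [-0.0, 0.6, 3.6]
gripper_width: 0.156
grasp_force: 79.1
```

```bash
for i in 1 2 ; do :; done; python3 -m jog '[[0,0,0.1,0],[0,0,0.2,0],[0,0,0.3,0],[0,0,0.3,0],[0,0,0.3,0]]'; python3 -m jog '[[0,0,0.1,0],[0,0,0.2,0],[0,0,0.3,0],[0,0,0.3,0],[0,0,0.3,0]]'; python3 -m jog '[[0,0,0.1,0],[0,0,0.2,0],[0,0,0.3,0],[0,0,0.3,0],[0,0,0.3,0]]'
```

```text
t: 21.55
eef_pos: [0.5751, -0.1151, 0.0716]
tool_rot: [-0.0, 0.713, 0.701, -0.0]
contact_force: [0.7, 0.4, 1.2]
gripper_width: 0.149
grasp_force: 78.9
t: 21.97
eef_pos: [0.5751, -0.1151, 0.0683]
tool_rot: [-0.0, 0.713, 0.701, -0.0]
contact_force: [1.0, 1.0, -0.6]
gripper_width: 0.15
grasp_force: 78.5
t: 22.38
eef_pos: [0.5752, -0.1151, 0.0659]
tool_rot: [-0.0, 0.713, 0.701, -0.0]
contact_force: [-0.9, 1.6, 3.2]
gripper_width: 0.157
grasp_force: 79.1
```

```bash
python3 -m jog '[[0,0,0.1,0],[0,0,0.2,0],[0,0,0.2,0],[0,0,0.2,0]]'; python3 -m jog '[[0,0,0.1,0],[0,0,0.2,0],[0,0,0.2,0],[0,0,0.2,0]]'; python3 -m jog '[[0,0,0.1,0],[0,0,0.2,0],[0,0,0.2,0],[0,0,0.2,0]]'
```

```text
t: 22.72
eef_pos: [0.5753, -0.1151, 0.0639]
tool_rot: [-0.0, 0.713, 0.701, -0.0]
contact_force: [-0.8, 0.4, 3.5]
gripper_width: 0.152
grasp_force: 79.2
t: 23.05
eef_pos: [0.5753, -0.1152, 0.0619]
tool_rot: [-0.0, 0.713, 0.701, -0.0]
contact_force: [-0.3, 1.5, 4.7]
gripper_width: 0.155
grasp_force: 79.3
t: 23.38
eef_pos: [0.5752, -0.1151, 0.0593]
tool_rot: [-0.0, 0.713, 0.701, -0.0]
contact_force: [2.0, 0.7, -2.1]
gripper_width: 0.151
grasp_force: 78.5
```

Now the last 4 mm, in small steps.

```bash
python3 -m jog '[[0,0,0.1,0],[0,0,0.2,0],[0,0,0.2,0],[0,0,0.2,0]]'; python3 -m jog '[[0,0,0.05,0],[0,0,0.1,0],[0,0,0.1,0],[0,0,0.1,0]]'; python3 -m jog '[[0,0,0.05,0],[0,0,0.05,0],[0,0,0.05,0]]'; python3 hd.py | tail -2
```

```text
t: 23.72
eef_pos: [0.5752, -0.1151, 0.0574]
tool_rot: [-0.0, 0.713, 0.701, -0.0]
contact_force: [1.5, 0.3, -1.5]
gripper_width: 0.157
grasp_force: 78.6
t: 24.05
eef_pos: [0.5753, -0.1151, 0.0568]
tool_rot: [-0.0, 0.713, 0.701, -0.0]
contact_force: [-1.0, 1.5, 2.7]
gripper_width: 0.153
grasp_force: 78.8
t: 24.3
eef_pos: [0.5753, -0.1151, 0.0565]
tool_rot: [-0.0, 0.713, 0.701, -0.0]
contact_force: [-1.8, 0.7, 5.9]
gripper_width: 0.152
grasp_force: 78.9
head z lo/hi 56.9 76.9  minus TCP 0.4 20.4 top xy [ 575.4 -114.8   75.9] 1692 e [ 575.3 -115.1   56.5]
[-1.95  1.46  5.84] [0.35 0.44 0.02]
```

```bash
python3 -m jog '[[0,0,0.05,0],[0,0,0.05,0],[0,0,0.05,0]]'; python3 -m jog '[[0,0,0.05,0],[0,0,0.05,0],[0,0,0.05,0]]'; python3 -m jog '[[0,0,0.04,0],[0,0,0.04,0],[0,0,0.04,0]]'; python3 hd.py | tail -2
```

```text
t: 24.6
eef_pos: [0.5754, -0.1151, 0.0563]
tool_rot: [0.0, 0.713, 0.701, -0.0]
contact_force: [-1.9, 0.8, 7.4]
gripper_width: 0.156
grasp_force: 79.3
t: 24.85
eef_pos: [0.5753, -0.1152, 0.0552]
tool_rot: [-0.0, 0.713, 0.701, -0.0]
contact_force: [-1.1, 2.0, 2.7]
gripper_width: 0.152
grasp_force: 79.0
t: 25.1
eef_pos: [0.5753, -0.1151, 0.0551]
tool_rot: [-0.0, 0.713, 0.701, -0.0]
contact_force: [-2.5, 1.6, 7.7]
gripper_width: 0.151
grasp_force: 79.1
head z lo/hi 55.5 75.6  minus TCP 0.4 20.5 top xy [ 575.5 -114.8   74.6] 1684 e [ 575.3 -115.1   55.1]
[-2.44  1.69  6.38] [ 0.38  0.47 -0.01]
```

```bash
python3 -m jog '[[0,0,0.04,0],[0,0,0.04,0],[0,0,0.04,0]]'; python3 -m jog '[[0,0,0.04,0],[0,0,0.04,0],[0,0,0.04,0]]'; python3 hd.py | tail -2
```

```text
t: 25.4
eef_pos: [0.5753, -0.1151, 0.0551]
tool_rot: [0.0, 0.713, 0.701, -0.0]
contact_force: [-4.1, 2.3, 9.7]
gripper_width: 0.148
grasp_force: 79.5
t: 25.65
eef_pos: [0.5754, -0.1151, 0.0551]
tool_rot: [0.0, 0.713, 0.701, -0.0]
contact_force: [-5.4, 1.2, 12.6]
gripper_width: 0.155
grasp_force: 79.9
head z lo/hi 55.6 75.6  minus TCP 0.5 20.5 top xy [ 575.5 -114.8   74.6] 1692 e [ 575.3 -115.2   55. ]
[-5.25  1.55 12.1 ] [ 0.38  1.05 -0.02]
```

```bash
python3 -m jog '[[0,-0.08,0,0],[0,-0.08,0,0],[0,-0.08,0.04,0],[0,-0.08,0.04,0],[0,-0.08,0.04,0]]';  python3 -m jog '[[0,0,0.04,0],[0,0,0.04,0],[0,0,0.04,0]]'; python3 hd.py | tail -2
```

```text
t: 26.12
eef_pos: [0.5753, -0.1151, 0.055]
tool_rot: [0.001, 0.713, 0.701, 0.0]
contact_force: [-3.1, 2.1, 14.7]
gripper_width: 0.149
grasp_force: 80.1
t: 26.37
eef_pos: [0.5753, -0.1151, 0.055]
tool_rot: [0.001, 0.713, 0.701, 0.0]
contact_force: [-4.6, 2.0, 17.2]
gripper_width: 0.151
grasp_force: 80.5
head z lo/hi 55.5 75.6  minus TCP 0.5 20.6 top xy [ 575.5 -114.8   74.6] 1695 e [ 575.3 -115.1   55. ]
[-4.38  2.3  17.28] [ 0.34  1.06 -0.01]
```

```bash
python3 -m jog '[[0,0,-0.1,0],[0,0,-0.18,0],[0,0,-0.18,0]]'; python3 -m jog '[[0,0,0,0],[0,0,0,0],[0,0,0,0],[0,0,0,0],[0,0,0,0],[0,0,0,0],[0,0,0,0]]' -1; python3 hd.py|tail -2; python3 -m jog '[[0,0,-1,0],[0,0,-4,0],[0,0,-7,0],[2,0,-11,0],[5,0,-11,0],[5,0,-11,0],[5,0,-11,0],[5,0,-11,0],[5,0,-11,0]]'
cat > fin.py <<'E'
from meas import *
c=cam('wrist'); save(c,'fin'); W=run(c)*1000; p=c['pixels'].astype(int); r,g,b=p[...,0],p[...,1],p[...,2]
m=(r>g+50)&(r>b+50)&(abs(W[...,0]-575)<16)&(abs(W[...,1]+115)<18)
Z=W[...,2][m]; t=m&(W[...,2]>np.percentile(Z,97)-3); print('head n',m.sum(),'top z',np.percentile(Z,[2,50,95,98]).round(1),'xy',W[t].mean(0).round(1),'low pts',W[m&(W[...,2]<58)].mean(0).round(1))
o=bot.get_obs(); print(np.round(o['eef_pos'],3),np.round(o['contact_force'],2),o['t'])
E
python3 fin.py
```

```text
t: 26.67
eef_pos: [0.5753, -0.1151, 0.0552]
tool_rot: [0.0, 0.713, 0.701, 0.001]
contact_force: [1.6, 2.5, 1.8]
gripper_width: 0.15
grasp_force: 78.5
t: 27.25
eef_pos: [0.5745, -0.1153, 0.055]
tool_rot: [-0.0, 0.713, 0.701, -0.0]
contact_force: [0.6, 0.8, -0.0]
gripper_width: 0.999
grasp_force: 0.0
head z lo/hi 56.6 76.4  minus TCP 1.5 21.3 top xy [ 575.  -113.7   75.4] 1842 e [ 574.5 -115.2   55.1]
[-0.49 -0.78  0.29] [ 0.07 -0.01 -0.03]
t: 28.05
eef_pos: [0.5749, -0.0664, 0.1646]
tool_rot: [-0.0, 0.713, 0.701, -0.001]
contact_force: [0.7, -0.7, 0.2]
gripper_width: 1.001
grasp_force: 0.0
tab z [0.0822 0.0833 0.0839]
tab (array([559.4, -47. ,  10.6,  33.4]), -0.0091)
top53 [281, 122, 35, 79, 1960] [ 0.5642 -0.0102  0.0526] (array([564.8, -17.9,  21.5,  49.7]), -0.0184)
top53 [285, 122, 67, 182, 5876] [ 0.5857 -0.0608  0.0526] (array([575.9, -56.4,  44.1, 126.2]), -0.0176)
plate (array([542.2, -56.8, 153.6, 187.6]), -0.0177)
head n 526 top z [57.6 75.  76.2 76.3] xy [ 575.1 -113.2   75.2] low pts [ 575.2 -108.3   57. ]
[ 0.575 -0.066  0.165] [-0.    0.7   0.38] 28.1
```

```bash
cat > cmp.py <<'E'
from h import *
def g(c,x,y,n):
    W=dep(c)*1000; p=c['pixels'].astype(int); r,gg,b=p[...,0],p[...,1],p[...,2]
    m=(r>gg+50)&(r>b+50)&(abs(W[...,0]-x)<16)&(abs(W[...,1]-y)<18)&(c['depth']>0); Z=W[...,2]
    h,e=np.histogram(Z[m],np.arange(52,80,.5)); i=np.argmax(h); t=m&(abs(Z-e[i]-.25)<1.2); s=W[t]
    A=np.c_[s[:,:2]-s[:,:2].mean(0),np.ones(len(s))]; k=np.linalg.lstsq(A,s[:,2],rcond=None)[0]
    print(n,'mode',e[i],'top median z',np.median(s[:,2]).round(2),'xy mid',((s.min(0)+s.max(0))/2).round(1)[:2],'slopes',k[:2].round(3),len(s))
for n in ['p1','p2']:
    z=np.load(f'pics/{n}.npz'); g({k:z[k] for k in z},474.2,324.2,n)
g(cam('wrist'),575,-114,'now')
E
python3 cmp.py
```

```text
p1 mode 76.0 top median z 76.42 xy mid [474.4 323.7] slopes [-0.002  0.004] 336
p2 mode 76.5 top median z 76.61 xy mid [474.3 323.9] slopes [0.005 0.011] 607
now mode 75.0 top median z 75.26 xy mid [ 574.8 -113.7] slopes [ 0.012 -0.043] 370
```

The pin is through all three knuckles. Comparing the head-top height with its height in the rack puts the head about 0.7 mm above seat and leaning slightly, probably dragged by the opening fingers. That is within tolerance, but I'll seat it fully with a light press from above using shut fingers.

```bash
python3 -m jog '[[-2,0,0,0],[-4,0,0,0],[-5,0,2,0],[-5,0,5,0],[-5,0,7,0],[-5,0,7.8,0],[-5,0,7.8,0],[-5,0,7.8,0],[-5,0,7.8,0],[-5,0,7.8,0]]' 1 40; python3 -m jog '[[0,0,0.2,0],[0,0,0.4,0],[0,0,0.6,0],[0,0,0.7,0],[0,0,0.7,0],[0,0,0.7,0]]'; python3 -m jog '[[0,0,0.1,0],[0,0,0.15,0],[0,0,0.15,0],[0,0,0.15,0]]'
```

```text
t: 28.98
eef_pos: [0.5757, -0.1151, 0.0886]
tool_rot: [0.001, 0.713, 0.701, 0.001]
contact_force: [0.1, 0.6, 0.5]
gripper_width: 0.001
grasp_force: 0.0
t: 29.48
eef_pos: [0.5745, -0.1152, 0.08]
tool_rot: [-0.0, 0.713, 0.701, -0.0]
contact_force: [0.5, 0.3, 0.8]
gripper_width: 0.002
grasp_force: 0.0
t: 29.82
eef_pos: [0.5746, -0.1152, 0.0786]
tool_rot: [-0.0, 0.713, 0.701, -0.0]
contact_force: [0.0, 0.1, -0.3]
gripper_width: -0.001
grasp_force: 0.0
```

```bash
python3 -m jog '[[0,0,0.1,0],[0,0,0.2,0],[0,0,0.2,0],[0,0,0.2,0]]'; python3 -m jog '[[0,0,0.05,0],[0,0,0.1,0],[0,0,0.1,0]]'; python3 -m jog '[[0,0,0.05,0],[0,0,0.1,0],[0,0,0.1,0]]'
```

```text
t: 30.15
eef_pos: [0.5745, -0.1152, 0.0765]
tool_rot: [-0.0, 0.713, 0.701, -0.0]
contact_force: [-0.1, -0.2, -0.6]
gripper_width: -0.003
grasp_force: 0.0
t: 30.4
eef_pos: [0.575, -0.1154, 0.076]
tool_rot: [0.0, 0.713, 0.701, 0.0]
contact_force: [0.1, 0.2, 3.2]
gripper_width: -0.001
grasp_force: 1.6
t: 30.65
eef_pos: [0.575, -0.1161, 0.0752]
tool_rot: [0.001, 0.713, 0.701, -0.0]
contact_force: [-0.3, -1.5, 6.3]
gripper_width: -0.002
grasp_force: 3.2
```

```bash
python3 -m jog '[[0,0,0.05,0],[0,0,0.08,0],[0,0,0.08,0]]'; python3 -m jog '[[0,0,0.04,0],[0,0,0.06,0],[0,0,0.06,0]]'
```

```text
t: 30.9
eef_pos: [0.5751, -0.1162, 0.0751]
tool_rot: [0.001, 0.713, 0.701, -0.0]
contact_force: [-2.2, -2.5, 11.2]
gripper_width: -0.003
grasp_force: 6.1
t: 31.15
eef_pos: [0.5752, -0.1162, 0.075]
tool_rot: [0.001, 0.713, 0.701, -0.0]
contact_force: [-5.4, -2.1, 17.1]
gripper_width: 0.004
grasp_force: 8.4
```

Seated: the head top is at 75.0 mm, exactly home. I'll retreat straight up, check, and hand in.

```bash
python3 -m jog '[[0,0,-0.15,0],[0,0,-0.3,0],[0,0,-0.6,0],[0,0,-1.5,0],[0,0,-4,0],[0,0,-7,0],[2,0,-9,0],[5,0,-9,0],[5,0,-9,0],[5,0,-9,0],[5,0,-9,0]]' -1; python3 cmp.py | tail -1; python3 fin.py
python3 - <<'E'
from h import *
c=cam('top'); z=np.load('pics/top0.npz'); d=np.abs(c['pixels'].astype(int)-z['pixels']).max(-1)
for n,x0,y0,x1,y1 in [('jar',195,185,230,218),('dish',343,154,388,197),('beaker',445,190,487,226),('bottle',460,268,506,302)]: print(n,(d[y0:y1,x0:x1]>60).sum())
E
```

```text
t: 32.07
eef_pos: [0.5751, -0.0653, 0.1632]
tool_rot: [-0.0, 0.713, 0.702, -0.0]
contact_force: [0.7, -0.3, -0.8]
gripper_width: 0.999
grasp_force: 0.0
now mode 74.5 top median z 74.61 xy mid [ 575.1 -114.2] slopes [-0.001 -0.006] 341
tab z [0.0823 0.0832 0.0838]
tab (array([559.4, -47.1,  10.6,  33.8]), -0.0174)
top53 [280, 123, 36, 84, 1975] [ 0.5643 -0.0102  0.0526] (array([564.8, -19.7,  21.7,  52.8]), -0.0174)
top53 [285, 123, 67, 183, 5861] [ 0.5858 -0.0606  0.0526] (array([576.4, -56.5,  43.8, 126.8]), -0.0333)
plate (array([542.2, -57.3, 153.6, 187.7]), -0.0174)
head n 546 top z [56.4 74.2 75.5 75.7] xy [ 575.1 -114.1   74.5] low pts [ 575.6 -108.4   56.5]
[ 0.575 -0.066  0.163] [-0.85  0.03  0.02] 32.1667
jar 0
dish 626
beaker 0
bottle 88
```

```bash
python3 -c "
from station import bot
print(bot.hand_in())"
```

```text
the job is handed in; nothing more can be done
None
```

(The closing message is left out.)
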